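# Free a sagging locker bolt and hold the gate ajar

### The arm

A 6-joint arm with a two-finger parallel gripper is mounted at the origin on a cart in front of the work surface, level with it; the furniture and walls round the work are solid. World frame = base frame: x ahead of the robot, y to its left, z up, the work surface at z = 0. Lengths are in m, angles in degrees, forces in N, time in s.
With the tool pointing down it reaches from about 0.35 to 0.875 m from the base axis. Payload 4.2 kg.
Tool frame: the origin (TCP) lies midway between the tips of the shut fingers; the grasp point (between the pads) lies 19 mm behind it (r.pinch_z is the distance from the TCP to the grasp point, in m); z points along the fingers, y is the line along which they close (so a half turn about z gives the same grasp; the last joint's range is limited). The gripper opens to 87 mm and grips with 3 to 60 N. Pads are 19 mm wide; open, the fingers measure 117 mm over their backs; the gripper's body (75 mm by 190 mm) begins 51 mm behind the grasp point.
Start: joints at [86.837, 22.042, 0.453, 0, -68.411, -14.817], TCP at [0.193, 0.594, 0.223] pointing down, gripper open.
Joint ranges: [-179.83, 179.83], [-69.29, 118.12], [-61.27, 80.66], [-181.25, 117.63], [-171.15, -9.14], [-177.46, 177.46]. Speed limits (degrees/s): [159.86, 159.86, 180, 180, 180, 180].

### API

Orientations are given as a 3x3 rotation matrix whose columns are the frame's x, y, z axes.
In Python, from station import r, imaging, models gives the robot as it stands. The module is installed in compiled form; this text tells all that it offers.
- The arm moves only by the tool apply_moves, never from a script. Its argument "moves" is a list of rows, each a list of 2 entries, a list of its own where there are three numbers: the shift along the tool's x, y, z in m, then the turn about the tool's z in degrees. A call has 1 to 5 rows; each row shifts and turns the commanded pose from where the row before left it, along the tool's axes as they then stand; what a row does not reach is not made up. A row lasts 1/12 s, in which the tool goes at most 41.7 mm and 7.16 degrees, less where a joint would pass 70% of its speed; a pose out of reach is approached as far as the arm can. A call is refused whole if a number of a shift passes 0.0417 or a number of a turn 7.16, either way. A call with a gripper value outside its range is refused whole. "hand" is the finger opening in m, from 0 to 0.087, set as the call begins (left out, the last holds). The fingers move at their own pace and stop on an object; the grip force is fixed at half the most. Time passes only in rows, so rows that do not move let the fingers close. It gives the time, the measured TCP pose, the force, the opening and the grip force at its end, in the units of the state.
- r.sense(): the state, without advancing time (a new reading comes with each control period).
- imaging.capture(name): name is "scene" or "side" or "wrist"; returns a dict with "frame" (400x640x3 uint8, blue, green, red), "intrinsics" (3x3 intrinsics, pixels), "eye" and "orientation" of the camera in the world. Camera axes: x right, y down, z forward; pixel columns grow to the right and rows downward; lengths in m; the calibration is good to about 2 mm. A picture is of the moment at which its call begins. There is no depth.
- r.finish_job(): hands the job in; it is judged then, once.
Trained networks look in a picture, given as the dict that the camera call returned (one of the last four; its "shot" number tells which), for a name from the list of things; names that differ only in an ending like _2 or _b are one class to them, and where a whole thing is asked for, a point or a joint stands for the part that bears it (a point fixed in the world has none). Each returns a list of dicts, best first, with "confidence" (0 to 1); they miss things now and then, are a little off and sometimes report something else, mostly with a low value. They report only what shows in the picture. A call takes as long as a camera call. They do not tell look-alikes from the thing itself.
- models.cut_out(picture, target): "region" (400x640 bool, what is visible of it) and "extent" ([left, top, width, height] as shares, 0 to 1, of the picture: columns of its width, rows of its height, round what is visible of it).
- models.place_of(picture, target): "at" ([column, row] as shares, 0 to 1, of the picture: columns of its width, rows of its height: a listed point, or the origin of a listed thing).
The state is a dict: "time_s": time; "joints": joint angles; "joint_velocities": joint speeds; "effort": joint torques, N m; "tcp_pos": TCP position; "ee_rot": TCP orientation; "wrist_force": force on the tool from outside, world axes, zero at the start; "moment": the same for the moment, N m; "gripper_width": opening from 0.0 (shut) to 1.0 (fully open); "gripper_force": force on a finger pad.
Only numpy, scipy, OpenCV 4.12 (cv2) and the standard library are available. Lean on these libraries where they do the work, as an engineer would, in place of code of your own. Each camera call takes 0.05 s, during which the arm holds its last target. There are 200 camera calls.

### The job

The small grey locker's barrel bolt has sagged, so the nose at its end is caught behind the bent-up lip of the keeper. Take the bolt by its upright knob, lift it and, keeping it lifted, pull it over the lip until it is drawn clear of the keeper; then, still by the knob, swing the sprung gate towards you and hold it still and ajar, about 25 degrees open (15 to 35 is fine), for a colleague to reach in. Finish while holding the knob - the gate closes by itself if let go - and never swing it wider than 40 degrees or disturb the glue stick, clip cup and staple carton standing about.

Things in the scene. Friction and masses are not known exactly. Their poses are not given: they have to be found in the camera images.
- locker: Small grey locker with a barred gate, fixed to the worktop; 280 wide (y), 112 deep (x), 130 high (mm), yaw varies. Origin on the worktop under mid-width, 62 mm behind its front face; x points to its back, y to the hinge side (left as faced), z up. Right of the gate stands the steel keeper; its front wall, 30 mm off the front face, keeps the gate shut while the bolt is in it.
- hinge (a point): Point on the gate's upright hinge axis, fixed to the locker at its frame's (-56, +100, 68) mm; axes as the locker's.
- lip_top (a point): Top middle of the keeper's bent-up lip, at the locker's (-78, -115, 103.5) mm; 12 mm thick along y. The bolt's nose hangs 7.5 mm below the lip's top on its far (-y) side: raise the bolt at least 8 mm (9 to 13 is good) before pulling, and keep it up for the first 25 mm of the pull.
- knob_grip (a point): Middle of the bolt's steel knob: upright cylinder, 18 mm across, 34 high; the point is 15 mm under its top, at height 163 mm while sagged. All else near is under 131 mm: pinch it from above, any yaw. Gate shut: at the locker's (-78, -72 + bolt, 163 + bolt_lift) mm; 173 mm from the hinge axis with the bolt home, about 138 drawn 36 mm. z up, y along the bolt to the hinge.
- bolt_knob: The same knob as a body; origin at the centre of the knob's bottom face, z up.
- bolt (a joint): How far the bolt is drawn, m: 0 home, 0.040 at its stop; drawn towards the hinge (along the gate, the locker's +y while shut). The lip stops a sagging bolt at about 0.003; the nose is past the lip at 0.025, the tip clear of the keeper at 0.028. About 1 N friction; it stays where left.
- bolt_lift (a joint): How far the bolt is lifted, m: 0 sagged, 0.014 at the top of the worn straps. It falls back by its weight (about 2 N).
- gate (a joint): Gate angle, rad: 0 shut, growing as the bolt end swings out towards the robot (seen from above clockwise about the hinge). A closer spring pulls it shut with about 0.3 N m at 0 and 0.5 N m at 0.45, some 4 N at the knob. Gate 196 mm wide, 108 high.
- glue_stick: Glue stick, 24 mm in diameter, 88 high, standing loose in front of the gate, where the gate would strike it if opened to about 50 degrees; origin at its foot's centre.
- clip_cup: Round dark cup of clips, 66 mm across, 35 high, loose on the worktop to the right in front of the locker; origin at its foot's centre.
- staple_box_1: Carton of staples, 34 x 60 x 19 mm, loose on the worktop to the left in front of the locker; origin under its centre.
Things that resemble listed ones, but are neither listed nor needed, are in the scene too. What is shaped like the glue_stick but red or yellow is not meant.

How it is judged (in metres and radians):
On the way:
1. the bolt, lifted by its knob at least 6 mm, is on its way over the lip (drawn more than 10 mm) with the gate still shut (value of joint bolt_lift above 0.006 m and value of joint bolt above 0.01 m and value of joint gate below 0.1 rad and contact force between the fingers and bolt_knob above 0.5 N), for 0.05 s.
At the end, for the whole second after the job is handed in: The fingers still hold the bolt's knob (more than 1 N), the bolt is drawn more than 25 mm, and the gate stands still (under 0.05 rad/s) between 0.26 and 0.62 rad (15 to 35 degrees) open; the glue stick is upright (value of joint gate between 0.26 and 0.62 rad and velocity of joint gate between -0.05 and 0.05 rad/s and value of joint bolt above 0.025 m and contact force between the fingers and bolt_knob above 1 N and angle between glue_stick's own z axis and vertical below 0.2 rad); the arm keeps its last pose, push and grip.
It fails at once if the gate is swung wider than 40 degrees (0.70 rad) (value of joint gate above 0.7 rad).
It fails at once if the glue stick, clip cup or staple carton is moved more than 20 mm (distance of any of glue_stick, clip_cup, staple_box_1 from where it was at the start of the episode above 0.02 m).
It also fails if it takes over 32 s, if anything falls off the work surface, if the arm or the gripper's body presses on something with over 40 N, if the wrist force passes 120 N, or if a joint passes its speed limit or range.

## Working session

There is one attempt and no reset: what is moved stays moved. The work goes in short steps, Python scripts to look and compute and a tool call to move; the robot and the scene stay as the last step left them, time stands still between calls to the robot, and variables do not carry over. Pictures are saved under pics/ and viewed, at most 10 in all, crops included, and the job is handed in when it is done.

Besides the shell and the picture viewer there is one more tool, called after "Request:" as name(argument=value, ...) on one line, values as JSON. apply_moves: Moves the arm, as the interface text tells. Its arguments: {"type":"object","properties":{"moves":{"type":"array"},"hand":{"type":"number"}},"required":["moves"]}

```bash
mkdir -p pics; cat > h.py <<'E'
import numpy as np, cv2
from station import r, imaging, models
def ray(p,uv):
    K=np.array(p["intrinsics"]);d=np.array(p["orientation"])@np.linalg.solve(K,[uv[0],uv[1],1]);return np.array(p["eye"]),d/np.linalg.norm(d)
def atz(p,uv,z):
    e,d=ray(p,uv);return e+d*(z-e[2])/d[2]
def tri(rs):
    A=sum(np.eye(3)-np.outer(d,d) for e,d in rs);b=sum((np.eye(3)-np.outer(d,d))@e for e,d in rs);return np.linalg.solve(A,b)
E
python3 - <<'E'
from h import *
np.set_printoptions(precision=4,suppress=True)
s=r.sense();print(s["time_s"],s["tcp_pos"],s["ee_rot"],s["wrist_force"],r.pinch_z)
Z=dict(knob_grip=.163,bolt_knob=.144,hinge=.068,lip_top=.1035,locker=0,glue_stick=0,clip_cup=0,staple_box_1=0)
R={}
for c in ("scene","side","wrist"):
    p=imaging.capture(c);cv2.imwrite(f"pics/{c}0.png",p["frame"])
    for n,z in Z.items():
        for q in models.place_of(p,n)[:3]:
            uv=np.array(q["at"])*[640,400];print(c,n,round(q["confidence"],2),uv.round(1),atz(p,uv,z).round(4))
            R.setdefault(n,{}).setdefault(c,ray(p,uv))
for n,d in R.items():
    if len(d)>1: print(n,tri(list(d.values())), tri([d[k] for k in d if k!="wrist"]) if "scene" in d and "side" in d else "")
E
```

```text
0.0 [0.1927 0.5939 0.2215] [[ 0.9511 -0.3089 -0.0006]
 [-0.3089 -0.9511 -0.0021]
 [ 0.0001  0.0022 -1.    ]] [-0.6346 -0.401  -0.15  ] 0.0187
scene knob_grip 0.62 [345.  164.5] [0.5307 0.0211 0.163 ]
scene bolt_knob 0.51 [339.2 171. ] [0.5237 0.032  0.144 ]
scene hinge 0.87 [288.8 172.9] [0.5338 0.187  0.068 ]
scene lip_top 0.72 [358.5 185. ] [ 0.5463 -0.0111  0.1035]
scene locker 0.9 [326.8 189.5] [0.5973 0.1058 0.    ]
scene glue_stick 0.83 [268.  247.8] [0.3379 0.1175 0.    ]
scene glue_stick 0.82 [274.7 216.7] [0.4332 0.1663 0.    ]
scene glue_stick 0.67 [289.8 228.7] [ 0.4177  0.1087 -0.    ]
scene clip_cup 0.69 [368.9 235.9] [ 0.499  -0.0718  0.    ]
side knob_grip 0.48 [348.8 184. ] [0.5169 0.0265 0.163 ]
side bolt_knob 0.5 [352.6 187.7] [0.5378 0.0444 0.144 ]
side hinge 0.72 [328.3 198.5] [0.525  0.1846 0.068 ]
side lip_top 0.45 [306.  232.1] [ 0.3376 -0.104   0.1035]
side locker 0.92 [364.8 225.4] [0.604 0.089 0.   ]
side locker 0.27 [364.  211.5] [0.6568 0.1936 0.    ]
side glue_stick 0.74 [303.8 233.6] [0.4122 0.1091 0.    ]
side glue_stick 0.66 [289.8 240.8] [0.3578 0.0787 0.    ]
side glue_stick 0.57 [277.  238.4] [0.3299 0.1095 0.    ]
side clip_cup 0.74 [355.8 252. ] [ 0.4952 -0.0632  0.    ]
side staple_box_1 0.66 [301.9 217.5] [0.4526 0.2298 0.    ]
knob_grip [0.5142 0.0148 0.1707] [0.5142 0.0148 0.1707]
bolt_knob [0.5289 0.0329 0.1452] [0.5289 0.0329 0.1452]
hinge [0.5267 0.1836 0.0705] [0.5267 0.1836 0.0705]
lip_top [ 0.3949 -0.0654  0.1439] [ 0.3949 -0.0654  0.1439]
locker [ 0.6161  0.1151 -0.0144] [ 0.6161  0.1151 -0.0144]
glue_stick [ 0.398   0.1445 -0.0325] [ 0.398   0.1445 -0.0325]
clip_cup [ 0.4904 -0.0746  0.0073] [ 0.4904 -0.0746  0.0073]
```

```bash
python3 - <<'E'
import cv2,numpy as np
a=cv2.imread("pics/scene0.png")[120:270,230:430];b=cv2.imread("pics/side0.png")[140:290,250:450]
cv2.imwrite("pics/crop0.png",np.vstack([cv2.resize(a,(0,0),fx=2,fy=2,interpolation=2)]*0+[cv2.resize(x,None,fx=2,fy=2,interpolation=2) for x in (a,b)])[:600])
cv2.imwrite("pics/crop1.png",cv2.resize(a,None,fx=4,fy=4,interpolation=2))
cv2.imwrite("pics/crop2.png",cv2.resize(b,None,fx=4,fy=4,interpolation=2))
E
```

```text
(no output)
```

View pics/crop1.png

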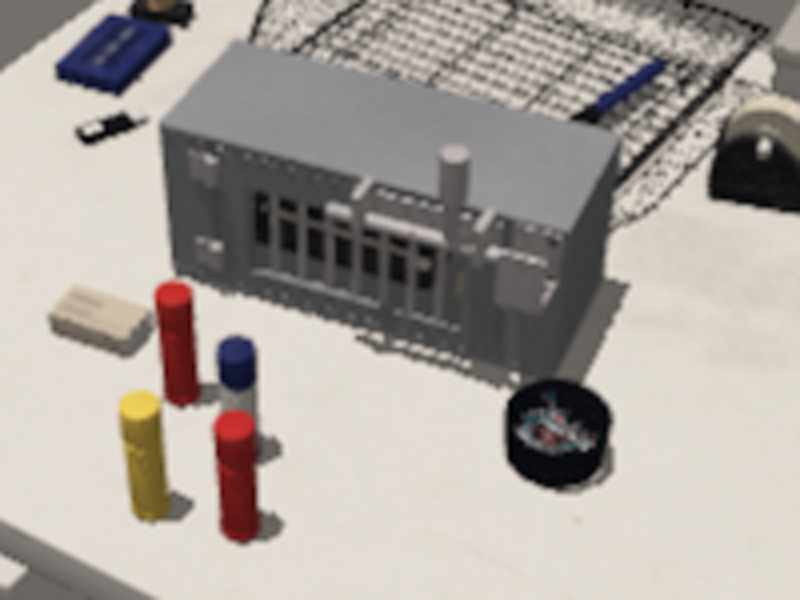

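View pics/crop2.png

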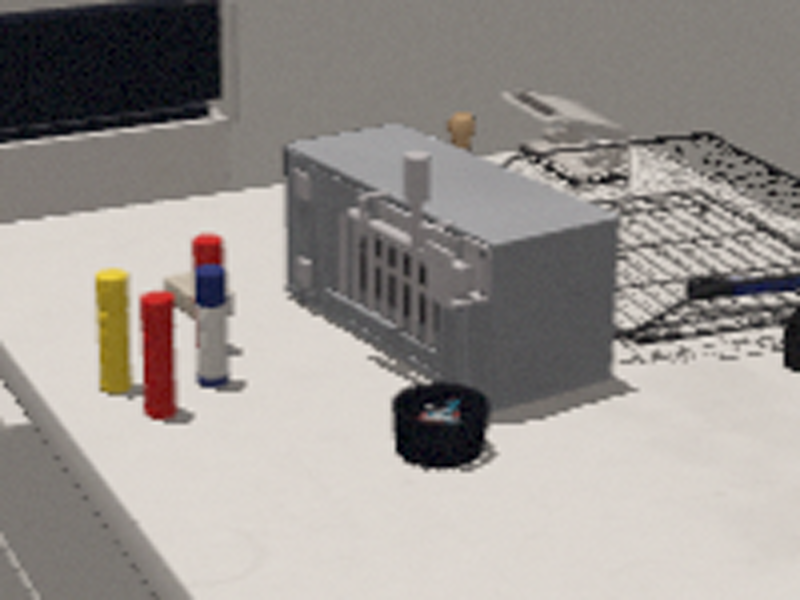

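The scene crop shows the knob top at about (343.5, 158) in the full scene picture. In the side picture it is at about (354.3, 179), so the network's side value of (348.8, 184) is 5 px too far left. Things that could be mistaken for what I want:
- **Knob:** the strap posts at scene (320,166) and (351,175). These are short, and the knob is the only tall cylinder.
- **Glue stick:** red at (274,206) and (289,238), yellow at (266,233). The real one is blue and white, at (289,219).

```bash
python3 - <<'E'
from h import *
np.set_printoptions(precision=4,suppress=True)
S=imaging.capture("scene");D=imaging.capture("side")
sc=lambda x,y:(x/4+230-.4,y/4+120-.4); sd=lambda x,y:(x/4+250-.4,y/4+140-.4)
for n,a,b,z in (("top",sc(454,152),sd(417,157),.178),):
    print(n,atz(S,a,z),atz(D,b,z),tri([ray(S,a),ray(D,b)]))
for n,f,P,z in (("FLt",sc(165,127),S,.13),("FRt",sc(565,235),S,.13),("BRt",sc(620,140),S,.13),("BLt",sc(235,42),S,.13),("FLb",sc(177,275),S,0),("FRb",sc(530,387),S,0),
  ("FLt",sd(287,147),D,.13),("FRt",sd(490,243),D,.13),("BRt",sd(615,215),D,.13),("BLt",sd(392,125),D,.13),("FRb",sd(495,405),D,0)): print(n,atz(P,f,z)[:2])
for P in (S,D):
    q=models.cut_out(P,"bolt_knob")[:1]
    for o in q: 
        m=o["region"];ys,xs=np.nonzero(m);t=ys.min();print(o["confidence"],xs.min(),xs.max(),t,ys.max(),[ (y,xs[ys==y].min(),xs[ys==y].max()) for y in range(t,ys.max()+1,3)])
E
```

```text
top [0.534  0.0288 0.178 ] [0.5292 0.0204 0.178 ] [0.5348 0.0298 0.1757]
FLt [0.5199 0.2303]
FRt [ 0.5542 -0.0377]
BRt [ 0.6603 -0.0257]
BLt [0.6274 0.249 ]
FLb [0.5244 0.2346]
FRb [ 0.5523 -0.0265]
FLt [0.5189 0.224 ]
FRt [ 0.5559 -0.0369]
BRt [ 0.6636 -0.0229]
BLt [0.6205 0.2442]
FRb [ 0.573  -0.0203]
0.66 340 347 157 171 [(157, np.int64(342), np.int64(344)), (160, np.int64(340), np.int64(347)), (163, np.int64(340), np.int64(347)), (166, np.int64(340), np.int64(347)), (169, np.int64(340), np.int64(346))]
0.56 350 358 178 191 [(178, np.int64(352), np.int64(356)), (181, np.int64(350), np.int64(358)), (184, np.int64(350), np.int64(358)), (187, np.int64(350), np.int64(358)), (190, np.int64(351), np.int64(357))]
```

Request:
apply_moves(moves=[[[0.03, 0.026, 0], 0], [[0.03, 0.026, 0], 0], [[0.03, 0.026, 0], 0], [[0.03, 0.026, 0], 0], [[0.03, 0.026, 0], 0]], hand=0.087)

```text
time_s: 1.97
tcp_pos: [0.296, 0.4229, 0.2227]
ee_rot: [[0.951, -0.308, 0.0], [-0.308, -0.951, 0.0], [0.0, -0.0, -1.0]]
wrist_force: [0.9, 0.1, 0.2]
gripper_width: 0.997
gripper_force: 0.0
```

Request:
apply_moves(moves=[[[0.03, 0.026, 0], 0], [[0.03, 0.026, 0], 0], [[0.03, 0.026, 0], 0], [[0.03, 0.026, 0], 0], [[0.03, 0.026, 0], 0]])

```text
time_s: 2.38
tcp_pos: [0.3986, 0.2529, 0.223]
ee_rot: [[0.951, -0.308, 0.001], [-0.308, -0.951, 0.001], [0.0, -0.001, -1.0]]
wrist_force: [0.5, 0.1, -0.1]
gripper_width: 0.997
gripper_force: 0.0
```

Request:
apply_moves(moves=[[[0.03, 0.026, 0], 0], [[0.03, 0.026, 0], 0], [[0.03, 0.026, 0], 0], [[0.02, 0.018, 0], 0], [[0, 0, 0], 0]])

```text
time_s: 2.8
tcp_pos: [0.4746, 0.1258, 0.2226]
ee_rot: [[0.949, -0.314, 0.0], [-0.314, -0.949, -0.001], [0.0, 0.001, -1.0]]
wrist_force: [-0.4, 0.4, 0.2]
gripper_width: 1.001
gripper_force: 0.0
```

```bash
cat > look.py <<'E'
from h import *
import sys
np.set_printoptions(precision=4,suppress=True)
s=r.sense();T=np.array(s["tcp_pos"]);R=np.array(s["ee_rot"]);print(s["time_s"],T,R,s["wrist_force"],s["gripper_width"])
rs=[]
for c in ("wrist","scene","side"):
    p=imaging.capture(c);cv2.imwrite(f"pics/{c}_{sys.argv[1]}.png",p["frame"])
    for n,z in (("knob_grip",.163),("bolt_knob",.144),("lip_top",.1035),("hinge",.068)):
        for q in models.place_of(p,n)[:1]:
            uv=np.array(q["at"])*[640,400];print(c,n,round(q["confidence"],2),uv.round(1),atz(p,uv,z))
    for o in models.cut_out(p,"bolt_knob")[:1]: print(c,"box",(np.array(o["extent"])*[640,400,640,400]).round(1))
E
python3 look.py a
```

```text
2.8 [0.4746 0.1258 0.2226] [[ 0.9495 -0.3138  0.0003]
 [-0.3138 -0.9495 -0.0007]
 [ 0.0005  0.0006 -1.    ]] [-0.4469  0.4041  0.1927] 1.001183466308651
wrist knob_grip 0.75 [427.8  90.4] [0.535  0.0287 0.163 ]
wrist lip_top 0.68 [459.   76.1] [ 0.5376 -0.0195  0.1035]
wrist hinge 0.72 [238.6 156.2] [0.5333 0.1943 0.068 ]
wrist box [411.   76.5  41.6  27.3]
scene knob_grip 0.69 [343.6 165.6] [0.5253 0.022  0.163 ]
scene bolt_knob 0.68 [339.4 169.9] [0.5276 0.0337 0.144 ]
scene lip_top 0.89 [358.5 188. ] [ 0.5361 -0.0162  0.1035]
scene hinge 0.7 [287.6 173.8] [0.529  0.1876 0.068 ]
side knob_grip 0.67 [348.8 186.9] [0.5057 0.0038 0.163 ]
side bolt_knob 0.67 [353.6 186.8] [0.544  0.0503 0.144 ]
side hinge 0.98 [327.2 197.2] [0.5267 0.1973 0.068 ]
side box [349.5 176.9   8.4  16.6]
```

View pics/wrist_a.png

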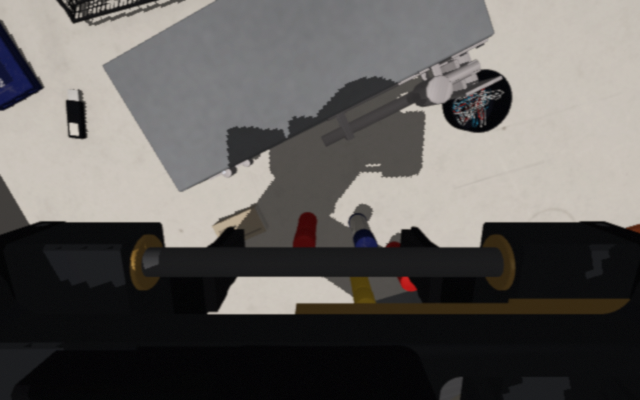

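The wrist picture shows the knob top at about (441, 89) and the locker's front top edge from (180,190) to (494,35). The blue and white glue stick is at about (362, 225), well short of the gate.

```bash
python3 - <<'E'
from h import *
np.set_printoptions(precision=4,suppress=True)
p=imaging.capture("wrist");print(p["eye"])
k=atz(p,(440.5,89),.178);a=atz(p,(180,190),.13);b=atz(p,(494,35),.13);c=atz(p,(105,66),.13);print(k,a,b,c,np.linalg.norm(a-b),np.linalg.norm(a-c))
s=r.sense();T=np.array(s["tcp_pos"]);R=np.array(s["ee_rot"]);print("tool delta",R.T@(np.array([k[0],k[1],T[2]])-T))
y=(a-b)[:2]/np.linalg.norm(a-b);x=np.array([y[1],-y[0]]);o=(a+b)[:2]/2+.062*x
print("yaw",np.degrees(np.arctan2(x[1],x[0])),"o",o,"hinge",o-.056*x+.1*y,"knob",o-.078*x-.072*y)
E
```

```text
[0.5346 0.1074 0.384 ]
[0.5323 0.0298 0.178 ] [0.5209 0.2378 0.13  ] [ 0.5568 -0.0347  0.13  ] [0.6275 0.2522 0.13  ] 0.2748512603021391 0.10753138523606005
tool delta [ 0.0871  0.0763 -0.    ]
yaw 7.507440658596663 o [0.6003 0.1096] hinge [0.5317 0.2014] knob [0.5324 0.028 ]
```

Request:
apply_moves(moves=[[[0.022, 0.019, 0], 0], [[0.022, 0.019, 0], 0], [[0.022, 0.019, 0], 0], [[0.021, 0.019, 0], 0], [[0, 0, 0], 0]])

```text
time_s: 4.17
tcp_pos: [0.534, 0.0271, 0.2222]
ee_rot: [[0.95, -0.313, 0.0], [-0.313, -0.95, -0.001], [0.0, 0.001, -1.0]]
wrist_force: [0.5, 0.5, -0.7]
gripper_width: 1.003
gripper_force: 0.0
```

Request:
apply_moves(moves=[[[0, 0, 0.025], 0], [[0, 0, 0.025], 0], [[0, 0, 0.018], 0], [[0, 0, 0.008], 0], [[0, 0, 0], 0]])

```text
time_s: 4.58
tcp_pos: [0.531, 0.0299, 0.1446]
ee_rot: [[0.951, -0.309, -0.004], [-0.309, -0.951, -0.001], [-0.004, 0.003, -1.0]]
wrist_force: [0.2, 0.1, 0.8]
gripper_width: 1.001
gripper_force: 0.0
```

```bash
python3 look.py b
```

```text
4.5833 [0.531  0.0299 0.1446] [[ 0.9511 -0.3088 -0.0043]
 [-0.3088 -0.9511 -0.0013]
 [-0.0037  0.0026 -1.    ]] [0.2416 0.0973 0.7657] 1.0010637828272941
wrist knob_grip 0.63 [323.  255.1] [0.5324 0.0272 0.163 ]
wrist bolt_knob 0.65 [324.4 236.3] [0.5349 0.0255 0.144 ]
wrist lip_top 0.6 [419.4 186.2] [ 0.5344 -0.0414  0.1035]
wrist box [308.  225.5  30.8  56.4]
scene knob_grip 0.69 [343.8 166.3] [0.5231 0.0202 0.163 ]
scene bolt_knob 0.67 [339.4 168.8] [0.5314 0.0358 0.144 ]
scene lip_top 0.87 [358.3 187. ] [ 0.5392 -0.014   0.1035]
scene hinge 0.59 [287.1 173. ] [0.5311 0.1907 0.068 ]
side knob_grip 0.38 [362.8 225.1] [ 0.4156 -0.2473  0.163 ]
side lip_top 0.82 [361.5 209.2] [ 0.5315 -0.0229  0.1035]
side hinge 0.87 [327.3 197.6] [0.5255 0.1937 0.068 ]
```

View pics/wrist_b.png

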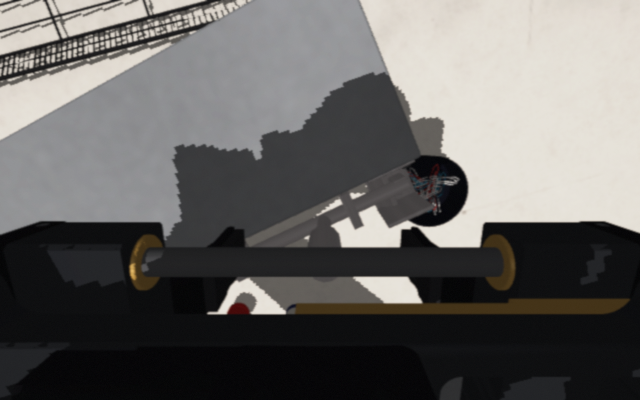

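The knob is centred between the fingers at (323, 250), so I close on it.

Request:
apply_moves(moves=[[[0, 0, 0], 0], [[0, 0, 0], 0], [[0, 0, 0], 0], [[0, 0, 0], 0], [[0, 0, 0], 0]], hand=0)

```text
time_s: 5.9
tcp_pos: [0.5323, 0.0302, 0.1465]
ee_rot: [[0.951, -0.309, -0.0], [-0.309, -0.951, -0.0], [-0.0, 0.0, -1.0]]
wrist_force: [0.5, -0.7, -0.5]
gripper_width: 0.705
gripper_force: 0.0
```

Request:
apply_moves(moves=[[[0, 0, 0], 0], [[0, 0, 0], 0], [[0, 0, 0], 0]])

```text
time_s: 6.15
tcp_pos: [0.5323, 0.0302, 0.1466]
ee_rot: [[0.951, -0.309, 0.0], [-0.309, -0.951, 0.0], [0.0, -0.0, -1.0]]
wrist_force: [0.4, 0.7, -1.0]
gripper_width: 0.48
gripper_force: 0.0
```

Request:
apply_moves(moves=[[[0, 0, 0], 0], [[0, 0, 0], 0], [[0, 0, 0], 0], [[0, 0, 0], 0], [[0, 0, 0], 0]])

```text
time_s: 6.57
tcp_pos: [0.5318, 0.0297, 0.1465]
ee_rot: [[0.951, -0.309, -0.001], [-0.309, -0.951, -0.001], [-0.001, 0.001, -1.0]]
wrist_force: [-0.8, -2.1, 1.0]
gripper_width: 0.194
gripper_force: 30.0
```

Request:
apply_moves(moves=[[[0, 0, -0.004], 0], [[0, 0, -0.004], 0], [[0, 0, -0.003], 0], [[0, 0, 0], 0], [[0, 0, 0], 0]])

```text
time_s: 6.98
tcp_pos: [0.5318, 0.0302, 0.1576]
ee_rot: [[0.951, -0.309, -0.001], [-0.309, -0.951, 0.0], [-0.001, 0.0, -1.0]]
wrist_force: [-0.7, -2.5, -0.8]
gripper_width: 0.194
gripper_force: 30.0
```

Request:
apply_moves(moves=[[[-0.00215, -0.0045, 0], 0], [[-0.00215, -0.0045, 0], 0], [[-0.00215, -0.0045, 0], 0], [[0, 0, 0], 0]])

```text
time_s: 7.32
tcp_pos: [0.5297, 0.0461, 0.1572]
ee_rot: [[0.951, -0.308, -0.001], [-0.308, -0.951, 0.0], [-0.001, -0.0, -1.0]]
wrist_force: [-3.2, 0.5, -0.8]
gripper_width: 0.194
gripper_force: 30.0
```

Request:
apply_moves(moves=[[[-0.003, -0.0063, 0], 0], [[-0.003, -0.0063, 0], 0], [[-0.003, -0.0063, 0], 0], [[0, 0, 0], 0]])

```text
time_s: 7.65
tcp_pos: [0.527, 0.0663, 0.1574]
ee_rot: [[0.952, -0.308, -0.001], [-0.308, -0.952, -0.001], [-0.001, 0.002, -1.0]]
wrist_force: [-3.2, -1.4, -1.6]
gripper_width: 0.194
gripper_force: 30.0
```

Request:
apply_moves(moves=[[[-0.0058, 0.0015, 0], 2.5], [[-0.0058, 0.0015, 0], 2.5], [[-0.0058, 0.0015, 0], 2.5], [[-0.0058, 0.0015, 0], 2.5], [[0, 0, 0], 0]])

```text
time_s: 8.07
tcp_pos: [0.5048, 0.0693, 0.1584]
ee_rot: [[0.883, -0.469, 0.004], [-0.469, -0.883, 0.001], [0.003, -0.002, -1.0]]
wrist_force: [1.1, -3.5, -1.7]
gripper_width: 0.195
gripper_force: 30.0
```

```bash
python3 look.py c
```

```text
8.0667 [0.5048 0.0693 0.1584] [[ 0.8834 -0.4687  0.0037]
 [-0.4687 -0.8834  0.0007]
 [ 0.0029 -0.0024 -1.    ]] [ 1.0974 -3.4504 -1.7064] 0.19455753762884131
wrist knob_grip 0.76 [322.6 253.9] [0.5012 0.0689 0.163 ]
wrist bolt_knob 0.92 [325.  238.9] [0.5019 0.067  0.144 ]
wrist lip_top 0.7 [413.9 117.5] [ 0.5372 -0.02    0.1035]
scene lip_top 0.68 [361.  185.8] [ 0.5467 -0.0176  0.1035]
scene hinge 0.74 [286.3 169.7] [0.5418 0.2007 0.068 ]
side lip_top 0.67 [363.9 212.1] [ 0.5274 -0.0448  0.1035]
side hinge 0.96 [328.8 196.5] [0.534 0.201 0.068]
```

View pics/wrist_c.png

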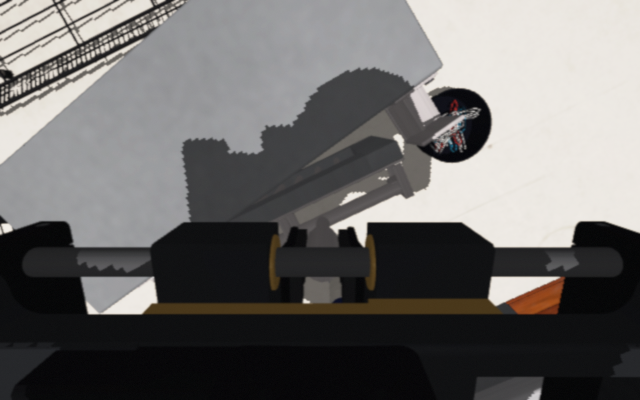

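The gate is open about 10°. The bolt tip, at about (408,190), is clear of the keeper at about (408,110). I carry on along the arc.

Request:
apply_moves(moves=[[[-0.0058, 0.0015, 0], 2.5], [[-0.0058, 0.0015, 0], 2.5], [[-0.0058, 0.0015, 0], 2.5], [[-0.0058, 0.0015, 0], 2.5], [[-0.0058, 0.0015, 0], 2.5]])

```text
time_s: 9.38
tcp_pos: [0.4759, 0.0784, 0.1579]
ee_rot: [[0.759, -0.651, 0.002], [-0.651, -0.759, 0.0], [0.001, -0.001, -1.0]]
wrist_force: [4.2, -0.6, -1.3]
gripper_width: 0.198
gripper_force: 30.0
```

Request:
apply_moves(moves=[[[-0.0035, 0.0009, 0], 1.5], [[0, 0, 0], 0], [[0, 0, 0], 0], [[0, 0, 0], 0], [[0, 0, 0], 0]])

```text
time_s: 9.8
tcp_pos: [0.4726, 0.0797, 0.1576]
ee_rot: [[0.743, -0.669, 0.0], [-0.669, -0.743, -0.0], [0.0, -0.0, -1.0]]
wrist_force: [4.0, -1.2, -1.3]
gripper_width: 0.194
gripper_force: 30.0
```

```bash
python3 look.py d; python3 - <<'E'
import cv2
a=cv2.imread("pics/scene_d.png")[100:270,210:430];cv2.imwrite("pics/sd.png",cv2.resize(a,None,fx=3.5,fy=3.5,interpolation=2))
E
```

```text
9.8 [0.4726 0.0797 0.1576] [[ 0.7435 -0.6688  0.0004]
 [-0.6688 -0.7435 -0.0001]
 [ 0.0003 -0.0002 -1.    ]] [ 4.0242 -1.2285 -1.2626] 0.19445292265713718
wrist knob_grip 0.8 [321.1 253.5] [0.4704 0.0802 0.163 ]
wrist bolt_knob 0.57 [324.7 238.9] [0.4699 0.0779 0.144 ]
wrist lip_top 0.88 [367.9  48. ] [ 0.5365 -0.0193  0.1035]
scene knob_grip 0.69 [284.9 173.4] [0.4294 0.122  0.163 ]
scene lip_top 0.86 [361.7 183.8] [ 0.5544 -0.0157  0.1035]
scene hinge 0.87 [289.1 171.3] [0.5399 0.1903 0.068 ]
side knob_grip 0.39 [323.5 177.9] [0.4762 0.1078 0.163 ]
side bolt_knob 0.37 [325.4 179.6] [0.4988 0.1464 0.144 ]
side lip_top 0.76 [362.5 210.8] [ 0.5284 -0.0348  0.1035]
side hinge 0.75 [328.  198.1] [0.5257 0.1887 0.068 ]
```

View pics/wrist_d.png

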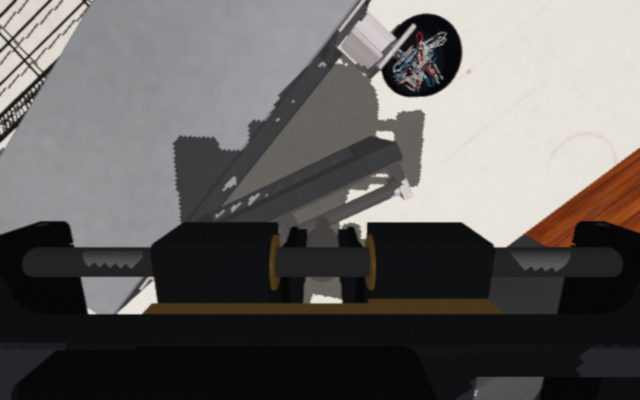

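View pics/sd.png

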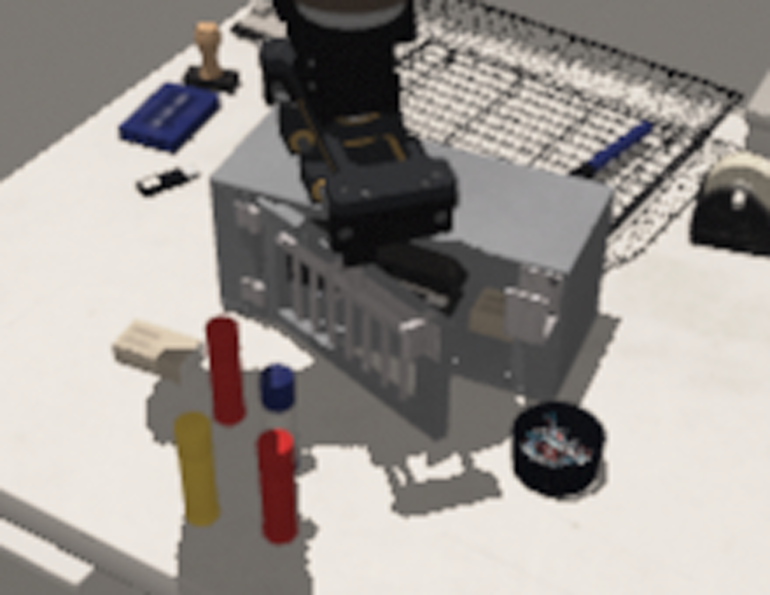

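The gate is about 24° open. The bolt is drawn about 36 mm, the grip is 30 N, and the cup, carton and sticks are still standing. I hand the job in.

```bash
python3 -c "
from station import r
print(r.finish_job())"
```

```text
the job is handed in; nothing more can be done
None
```

I lifted the bolt about 11 mm and drew it about 36 mm, clear of the keeper. I then handed the job in holding the knob at 30 N with the gate still and about 24° open; the last pictures show the glue stick, cup and carton still standing, and no verdict came back.

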